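# Hold the lamp cover plate over the microscope foot's screw holes

## Task

I am refitting the lamp of this student microscope. First turn the dimmer knob on its foot anticlockwise right down to the off stop; then pick up the black lamp cover plate from the blue mat and hold it level about a centimetre above the bare metal seat of the lamp well, its four screw holes lined up over the four threaded holes (either way round will do), not touching the foot, so that I can plug in the lead and start the screws. Finish still holding it there, and leave the other things on the counter where they are.

Things in the scene. Friction and masses are not known exactly. Their poses are not given: they have to be found in the camera images.
- seat (a point): Centre of the bare aluminium seat (100 x 118 mm) round the 43 x 63 mm open lamp well on top of the microscope foot, at seat height; z up. Foot: fixed cream casting 250 (its x) x 150 x 46 mm high, front (-x) roughly to the robot, limb off. Threaded holes 6 mm wide at x = +-32, y = +-42 mm. At x = 66 to 118 mm a pad stands 6 mm higher than the seat, with two 8 mm pins on it
- dimmer (a joint): Turn of the dimmer knob in rad: 0 is the anticlockwise end stop (off); grows clockwise seen from above, to 4.71. It starts part-way up (0.7 to 1.9), stays where it is left and turns against a light friction of 0.03 N m
- dimmer_grip (a point): Dimmer knob on the foot's top, 92 mm in front and 40 mm right of the seat's centre, vertical axis: black bar grip 36 mm long (its own x, turning with it; white line at the +x end), 11 mm thick, 24 mm high, on a 40 mm round skirt 5 mm high. Point on the axis, half-way up the bar: 12 mm above the skirt, 17 above the foot. Off: line at the red mark, 150 degrees anticlockwise from the foot's x
- lamp_plate_mid (a point): Lamp cover plate, 0.2 to 0.42 kg, lying right way up on the 4 mm blue mat left or right of the foot: black plate 84 (its x) x 104 (y) x 6 mm, four 10 mm holes at x = +-32, y = +-42 mm; in its middle a square lens housing 40 x 40 mm, 40 mm high, with a 4 mm lens ring on top. Point on the middle axis, 25 mm above the underside (19 above the plate's upper face); z up
- tray: Fixed grey parts tray 130 x 150 x 16 mm on the other side of the foot from the mat, with screws in it and the two eyepieces standing in it; origin under its centre. Leave alone
- eyepiece0: Loose black eyepiece, 32 mm wide, 52 mm high, standing in the tray; origin at its foot. Leave alone
- eyepiece1: The other eyepiece, the same. Leave alone
- screwdriver: Loose screwdriver, 180 mm long, red handle 26 mm thick, lying on the counter far to the left; origin under its middle. Leave alone
- slide_box: Loose green slide box 85 x 170 x 30 mm, back left of the counter; origin under its centre. Leave alone
- lens_cleaner: Loose bottle, 42 mm wide, 100 mm high, back right; origin at its foot. Leave alone
- objective_case: Loose amber objective canister, 34 mm wide, 55 mm high, back right; origin at its foot. Leave alone
- pencil: Loose yellow pencil 180 mm long on the worksheet far to the right; origin under its middle. Leave alone
Mind the look-alikes: they are no part of the job. What is shaped like the part that bears lamp_plate_mid but red or turquoise is not meant.

How it is judged (in metres and radians):
On the way, in this order (a step that is already met when the one before it is completed fails the run):
1. the dimmer is turned down to its off stop while the plate still lies on the mat (value of joint dimmer below 0.07 rad and height (world z) of lamp_plate_mid below 0.035 m), for 0.2 s.
2. the plate is held in the air over the foot, above the level of its seat (z of lamp_plate_mid in the frame of seat above 0.028 m and horizontal distance between lamp_plate_mid and seat below 0.04 m and contact force between lamp_plate and the fingers above 1 N), for 0.2 s.
At the end, for the whole second after the job is handed in: Dimmer within 0.1 rad of its off stop; the gripper holds the plate still and level (0.07 rad), underside 4 to 18 mm above the seat, not touching the foot, centre within 3.5 mm of the seat's and turned within 0.05 rad of it (or of the half turn) (value of joint dimmer below 0.1 rad and horizontal distance between lamp_plate_mid and seat below 0.0035 m and angle between the x axis of lamp_plate_mid and the x axis of seat, either way round below 0.05 rad and angle between lamp_plate_mid's own z axis and vertical below 0.07 rad and z of lamp_plate_mid in the frame of seat between 0.029 and 0.043 m and contact force between lamp_plate and foot below 0.2 N and contact force between lamp_plate and the fingers above 1 N and linear speed of lamp_plate below 0.01 m/s); the arm keeps its last pose, push and grip.
It fails at once if one of the other loose things on the counter is shifted by more than 30 mm (distance of any of eyepiece0, eyepiece1, screwdriver, slide_box, lens_cleaner, objective_case, pencil from where it was at the start of the episode above 0.03 m).
It also fails if it takes over 70 s, if anything falls off the work surface, if the arm or the gripper's body presses on something with over 40 N, if the wrist force passes 120 N, or if a joint passes its speed limit or range.

## Robot

A 6-joint arm with a two-finger parallel gripper is mounted at the origin on the work surface. World frame = base frame: x ahead of the robot, y to its left, z up, the work surface at z = 0. Lengths are in m, angles in degrees, forces in N, time in s.
With the tool pointing down it reaches from about 0.25 to 0.725 m from the base axis. Payload 9.7 kg.
Tool frame: the origin (TCP) lies between the finger pads; the fingertips stand 19 mm ahead of it and the grasp point (between the pads) is the TCP; z points along the fingers, y is the line along which they close (so a half turn about z gives the same grasp; the last joint's range is limited). The gripper opens to 85 mm and grips with 20 to 120 N. Pads are 22 mm wide; open, the fingers measure 114 mm over their backs; the gripper's body (76 mm by 85 mm) begins 54 mm behind the grasp point. The pads swing forward as they close: fully open they stand 13 mm farther back than shut.
Start: joints at [-70.245, 4.979, 10.078, 95.1, 0, 90], TCP at [0.186, -0.518, 0.25] pointing down, gripper open.
Joint ranges: [-179.16, 179.16], [-48.56, 103.87], [-65.8, 70.77], [-126.05, 130.52], [-82.76, 87.17], [-180, 180]. Speed limits (degrees/s): [127.2, 127.2, 147.25, 180, 180, 180].

## Interface

Orientations are given as [roll, pitch, yaw] about the fixed x, y, z axes, in that order (R = Rz(yaw) Ry(pitch) Rx(roll)).
In Python, from workcell import telemetry, camera, calibration, workorder gives the robot as it stands.
- The arm moves only by the tool play_rows, never from a script. Its argument "increments" is a list of rows, each a list of 3 entries, a list of its own where there are three numbers: the shift along the tool's x, y, z in mm, then the turn, a rotation vector about the tool's x, y, z in degrees, then the closure, from 0 (fully open) to 1 (shut). In form: [[[x, y, z], [ax, ay, az], jaw], ...]. A call has 1 to 20 rows; each row is the pose to reach, as a shift and turn from the pose commanded when the call began, along the tool's axes at that moment; what a row does not reach only later rows make up. A row lasts 1/10 s, in which the tool goes at most 50 mm and 8.59 degrees, less where a joint would pass 70% of its speed; a pose out of reach is approached as far as the arm can. A call with a gripper value outside its range is refused whole. The fingers move at their own pace and stop on an object; "grip_force" is the grip in N (left out, the last holds). Time passes only in rows, so rows that repeat a pose let the fingers close. It gives the time, the measured TCP pose, the force, the opening and the grip force at its end, in the units of the state.
- telemetry.get_obs(): the state, without advancing time (a new reading comes with each control period).
- camera(name): name is "scene" or "top" or "wrist"; returns (picture, depth): 400x640x3 uint8, red, green, blue; 400x640 float32, m along the optical axis (not along the pixel's ray), 0 where there is no reading.
- calibration(name): a dict with "vertical_fov" (degrees; the focal length in pixels is half the picture's height over the tangent of half this angle, whatever the lens; pixels are square), "cx", "cy" (the principal point, pixels), "rvec" (rotation vector, rad) and "tvec" (3), from world to camera coordinates, as OpenCV has them; the wrist camera has in their place "hand_eye" (4x4, takes a point from camera to tool coordinates, whose origin is the TCP and whose axes are the flange's). Camera axes: x right, y down, z forward; pixel columns grow to the right and rows downward; lengths in m; the calibration is good to about 2 mm. The wrist camera is an equidistant fisheye: a pixel r from the principal point sees the ray r / f radians off the axis. A picture is of the moment at which its call begins: read the wrist's pose just before it. calibration takes no time and is no camera call.
- workorder.job_done(): hands the job in; it is judged then, once.
The state is a dict: "time": time; "q": joint angles; "qd": joint speeds; "joint_efforts": joint torques, N m; "ee_pos": TCP position; "tcp_rot": TCP orientation; "wrist_force": force on the tool from outside, world axes, zero at the start; "torque": the same for the moment, N m; "opening": finger opening in m; "grasp_force": force on a finger pad.
Only numpy, scipy, OpenCV 4.12 (cv2) and the standard library are available. Lean on these libraries where they do the work, as an engineer would, in place of code of your own. Each camera call takes 0.05 s, during which the arm holds its last target. There are 200 camera calls.

## Working session

There is one attempt and no reset: what is moved stays moved. The work goes in short steps, Python scripts to look and compute and a tool call to move; the robot and the scene stay as the last step left them, time stands still between calls to the robot, and variables do not carry over. Pictures are saved under pics/ and viewed, at most 10 in all, crops included, and the job is handed in when it is done.

Besides the shell and the picture viewer there is one more tool, called by a JSON object that holds its "api" and its "payload". play_rows: Moves the arm, as the interface text tells. Its arguments: {"type":"object","properties":{"increments":{"type":"array"},"grip_force":{"type":"number"}},"required":["increments"]}

```bash
mkdir -p pics; ls; cat > h.py <<'E'
import numpy as np, cv2
from workcell import telemetry, camera, calibration, workorder
from scipy.spatial.transform import Rotation as R
def cloud(name):
    c=calibration(name); o=telemetry.get_obs(); im,d=camera(name)
    f=200/np.tan(np.radians(c["vertical_fov"])/2)
    v,u=np.mgrid[0:400,0:640].astype(float); x=(u-c["cx"])/f; y=(v-c["cy"])/f
    if name=="wrist":
        r=np.hypot(x,y); s=np.where(r>1e-6,np.tan(np.minimum(r,1.5))/np.maximum(r,1e-6),1); x=x*s;y=y*s
    P=np.stack([x*d,y*d,d],-1)
    if name=="wrist":
        H=np.array(c["hand_eye"]); P=P@H[:3,:3].T+H[:3,3]
        P=P@R.from_euler("xyz",o["tcp_rot"],degrees=True).as_matrix().T+np.array(o["ee_pos"])
    else:
        Rm=cv2.Rodrigues(np.array(c["rvec"],float))[0]; P=(P-np.array(c["tvec"]).ravel())@Rm
    P[d==0]=np.nan
    return im,d,P
def save(n,im): cv2.imwrite(f"pics/{n}.png",im[...,::-1])
E
python3 - <<'E'
from h import *
print(telemetry.get_obs())
for n in("top","scene"):
    im,d,P=cloud(n); save(n,im); np.savez(n,im=im,P=P); print(calibration(n))
E
```

```text
pics
{'time': 0.0, 'q': array([-7.02439524e+01,  5.01202431e+00,  1.00327505e+01,  9.50971023e+01,
       -5.85324843e-04,  8.99996571e+01]), 'qd': array([-0.05993717,  0.01481115,  0.08685897, -0.02534775,  0.06966976,
       -0.05402409]), 'joint_efforts': array([-2.02136757e-04, -5.20393610e+01,  4.64799356e+01,  1.66670285e-02,
        1.72499158e-04, -1.44438616e-05]), 'ee_pos': array([ 0.1858404 , -0.51744469,  0.24955891]), 'tcp_rot': array([-1.79923624e+02,  5.84867221e-04,  1.97563913e+01]), 'wrist_force': array([-0.72653345,  0.18212725, -0.33134107]), 'torque': array([ 0.01379461, -0.05439417, -0.00674189]), 'grasp_force': 0.0, 'opening': 0.08506197619761358}
{'vertical_fov': 57.43206725055338, 'cx': 316.4325298790897, 'cy': 203.4992034986896, 'rvec': array([ 2.19085844, -2.14496159,  0.14627304]), 'tvec': array([-0.05865825,  0.52331834,  1.10492591])}
{'vertical_fov': 47.22079957645945, 'cx': 309.7913522024507, 'cy': 196.12926773247574, 'rvec': array([ 2.06719852,  0.93175518, -0.43851185]), 'tvec': array([-0.30748319, -0.19329432,  1.63306435])}
```

View pics/top.png

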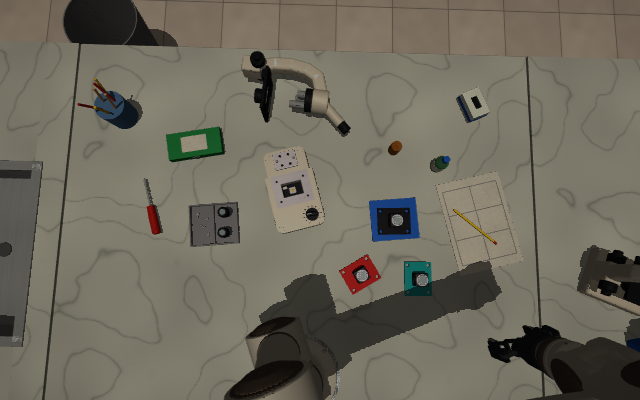

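Top view: the foot is at (292,190) with its knob at (311,214), and the black plate is on the blue mat at (395,220). Things that could be mistaken for it are the red plate at (361,274) and the turquoise one at (419,279). I choose the black one on the mat and check it in a close crop.

```bash
python3 - <<'E'
from h import *
z=np.load("top.npz"); im=z["im"];P=z["P"]
save("crop",cv2.resize(im[140:245,255:425],None,fx=4.6,fy=4.6,interpolation=cv2.INTER_CUBIC))
Z=P[...,2]
def rect(m,name):
    q=P[m][:,:2].astype(np.float32); print(name,len(q),cv2.minAreaRect(q*1000),np.round(np.median(P[m],0),4))
v,u=np.mgrid[0:400,0:640]
hsv=cv2.cvtColor(im,cv2.COLOR_RGB2HSV)
foot=(u>255)&(u<330)&(v>140)&(v<240)&(Z>.035)&(Z<.051)
rect(foot,"foot"); 
reg=(u>365)&(u<425)&(v>190)&(v<245)
pl=reg&(im.max(-1)<60)&(Z<.02)&(Z>.004); rect(pl,"plate")
rect(reg&(Z>.035),"housing top"); rect(reg&(Z>.003)&(Z<.02),"mat+plate")
kn=(u>297)&(u<330)&(v>200)&(v<228)&(Z>.055); rect(kn,"bar")
E
```

```text
foot 3037 ((568.5514526367188, 29.45983123779297), (254.4553680419922, 150.07730102539062), 15.540693283081055) [0.5479 0.0258 0.0466]
plate 643 ((477.8444519042969, -293.2594909667969), (83.431640625, 104.35682678222656), 2.7348313331604004) [ 0.4759 -0.2852  0.0106]
housing top 178 ((476.85992431640625, -293.27545166015625), (37.12199783325195, 41.13724136352539), 0.5948389172554016) [ 0.4765 -0.2906  0.0532]
mat+plate 1602 ((488.5908508300781, -300.1974792480469), (169.7729034423828, 187.2172088623047), 0.5080784559249878) [ 0.4852 -0.2922  0.0067]
bar 54 ((493.6733703613281, -32.69881057739258), (21.55238151550293, 32.8203125), 1.5210163593292236) [ 0.4902 -0.0328  0.0746]
```

View pics/crop.png

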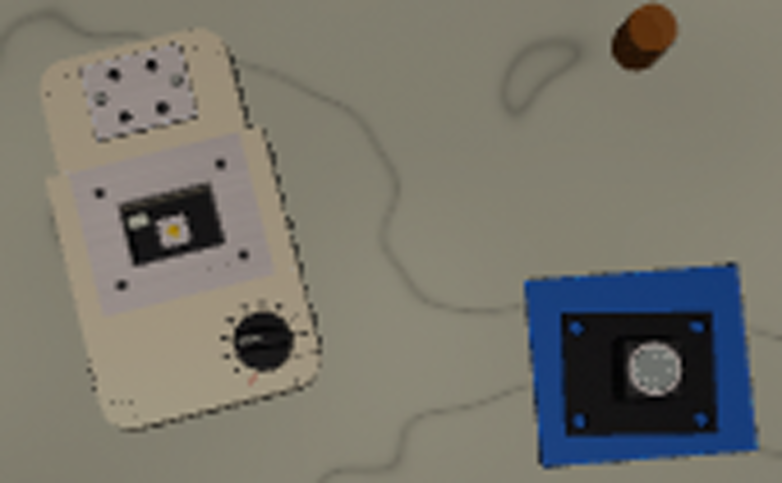

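The crop confirms it: black plate on the blue mat, free of the red and turquoise copies. The knob's line points left in the image (world angle about 92°) and the red mark sits at about 165°. The foot yaw is about 15.5°.

```bash
cat >> h.py <<'E'
def togo(p,yaw,o=None):
    o=o or telemetry.get_obs(); A=R.from_euler("xyz",o["tcp_rot"],degrees=True); B=R.from_euler("xyz",[180,0,yaw],degrees=True)
    print("at",np.round(o["ee_pos"],4),np.round(o["tcp_rot"],2),"go mm",np.round(A.inv().apply(np.array(p)-o["ee_pos"])*1000,1),"rot",np.round((A.inv()*B).as_rotvec(degrees=True),2))
E
python3 - <<'E'
from h import *
P=np.load("top.npz")["P"]
for a,b in((99,193),(220,164),(122,286),(243,255),(263,340),(240,337),(252,378)):
    u=round(255+(a+.5)/4.6-.5);v=round(140+(b+.5)/4.6-.5); print(u,v,np.round(np.nanmedian(P[v-1:v+2,u-1:u+2],(0,1)),4))
togo([.49,-.033,.25],-88); togo([.54,0.03,.25],-88);print(calibration("wrist"))
E
```

```text
276 182 [0.5878 0.0794 0.0469]
302 175 [ 0.6116 -0.0007  0.0451]
281 202 [0.525  0.0616 0.0459]
307 195 [ 0.5491 -0.0177  0.0448]
312 214 [ 0.4873 -0.0343  0.0744]
307 213 [ 0.4899 -0.0194  0.0747]
309 222 [ 0.4652 -0.0258  0.0478]
at [ 0.1858 -0.5175  0.2497] [-179.93    0.     19.75] go mm [ 4.500e+02 -3.532e+02  1.000e-01] rot [-5.0000e-02  6.0000e-02  1.0775e+02]
at [ 0.1858 -0.5175  0.2497] [-179.93    0.     19.75] go mm [ 5.184e+02 -3.955e+02  1.000e-01] rot [-5.0000e-02  6.0000e-02  1.0775e+02]
{'vertical_fov': 65.70646984690485, 'cx': 318.58125695819496, 'cy': 199.15542022161813, 'hand_eye': array([[-6.02306688e-04, -9.54719313e-01, -2.97507429e-01,
         7.54223930e-02],
       [ 9.99998770e-01, -1.00580275e-03,  1.20317452e-03,
        -1.97631901e-04],
       [-1.44792774e-03, -2.97506338e-01,  9.54718745e-01,
        -1.23539939e-01],
       [ 0.00000000e+00,  0.00000000e+00,  0.00000000e+00,
         1.00000000e+00]])}
```

{"api": "play_rows", "payload": {"increments": [[[450, -353, 0], [0, 0, 108], 0], [[450, -353, 0], [0, 0, 108], 0], [[450, -353, 0], [0, 0, 108], 0], [[450, -353, 0], [0, 0, 108], 0], [[450, -353, 0], [0, 0, 108], 0], [[450, -353, 0], [0, 0, 108], 0], [[450, -353, 0], [0, 0, 108], 0], [[450, -353, 0], [0, 0, 108], 0], [[450, -353, 0], [0, 0, 108], 0], [[450, -353, 0], [0, 0, 108], 0], [[450, -353, 0], [0, 0, 108], 0], [[450, -353, 0], [0, 0, 108], 0], [[450, -353, 0], [0, 0, 108], 0], [[450, -353, 0], [0, 0, 108], 0], [[450, -353, 0], [0, 0, 108], 0], [[450, -353, 0], [0, 0, 108], 0], [[450, -353, 0], [0, 0, 108], 0], [[450, -353, 0], [0, 0, 108], 0]]}}

```text
time: 1.9
ee_pos: [0.0765, -0.248, 0.2499]
tcp_rot: [-173.2, 1.0, -79.8]
wrist_force: [-0.6, -0.7, 0.3]
opening: 0.0856
grasp_force: 0.0
```

```bash
python3 - <<'E'
from h import *
print(telemetry.get_obs()["q"])
im,d,P=cloud("wrist"); save("w1",im); np.savez("w1",im=im,P=P)
togo([.4906,-.0332,.1],-88)
E
```

```text
[-79.83346154 -33.80075294 -21.10581292 103.65498149   6.79753587
 179.94442518]
at [ 0.0741 -0.2463  0.2507] [-173.38    0.92  -80.05] go mm [-135.4 -426.5  203.4] rot [-6.55  1.37  7.89]
```

View pics/w1.png

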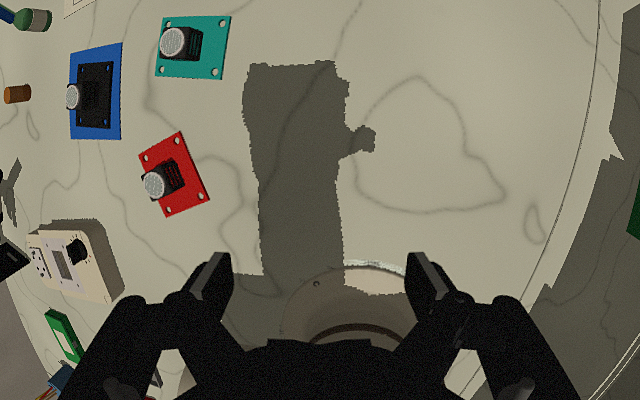

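The last joint hit its limit (yaw = q1+180−q6), so I'll use the equivalent grasp at yaw 92 instead. First I back out to open space, level.

```bash
python3 - <<'E'
from h import *
togo([.25,-.32,.25],-20); togo([.4,-.25,.25],10)
E
```

```text
at [ 0.0741 -0.2463  0.2507] [-173.38    0.92  -80.05] go mm [ 103.  -159.6   17.5] rot [ -6.48  -2.64 -60.03]
at [ 0.0741 -0.2463  0.2507] [-173.38    0.92  -80.05] go mm [  60.  -318.2   36.6] rot [ -5.92  -4.48 -89.99]
```

{"api": "play_rows", "payload": {"increments": [[[60, -318, 36], [-5.9, -4.5, -90], 0], [[60, -318, 36], [-5.9, -4.5, -90], 0], [[60, -318, 36], [-5.9, -4.5, -90], 0], [[60, -318, 36], [-5.9, -4.5, -90], 0], [[60, -318, 36], [-5.9, -4.5, -90], 0], [[60, -318, 36], [-5.9, -4.5, -90], 0], [[60, -318, 36], [-5.9, -4.5, -90], 0], [[60, -318, 36], [-5.9, -4.5, -90], 0], [[60, -318, 36], [-5.9, -4.5, -90], 0], [[60, -318, 36], [-5.9, -4.5, -90], 0], [[60, -318, 36], [-5.9, -4.5, -90], 0], [[60, -318, 36], [-5.9, -4.5, -90], 0], [[60, -318, 36], [-5.9, -4.5, -90], 0], [[60, -318, 36], [-5.9, -4.5, -90], 0]]}}

```text
time: 3.35
ee_pos: [0.4032, -0.2498, 0.2514]
tcp_rot: [-179.9, -0.2, 10.4]
wrist_force: [-0.8, 0.3, -0.8]
opening: 0.0853
grasp_force: 0.0
```

```bash
python3 - <<'E'
from h import *
print(telemetry.get_obs()["q"])
togo([.4906,-.0332,.22],92)
E
```

```text
[-31.8967084   -5.46043828  -0.19728372  95.12665377   0.19856711
 137.75112015]
at [ 0.4032 -0.2498  0.2514] [-179.94   -0.23   10.35] go mm [ 124.8 -197.4   32.1] rot [  0.12  -0.23 -81.65]
```

{"api": "play_rows", "payload": {"increments": [[[125, -197, 32], [0, -0.2, -81.6], 0], [[125, -197, 32], [0, -0.2, -81.6], 0], [[125, -197, 32], [0, -0.2, -81.6], 0], [[125, -197, 32], [0, -0.2, -81.6], 0], [[125, -197, 32], [0, -0.2, -81.6], 0], [[125, -197, 32], [0, -0.2, -81.6], 0], [[125, -197, 32], [0, -0.2, -81.6], 0], [[125, -197, 32], [0, -0.2, -81.6], 0], [[125, -197, 32], [0, -0.2, -81.6], 0], [[125, -197, 32], [0, -0.2, -81.6], 0], [[125, -197, 32], [0, -0.2, -81.6], 0], [[125, -197, 32], [0, -0.2, -81.6], 0]]}}

```text
time: 4.55
ee_pos: [0.4905, -0.0334, 0.2202]
tcp_rot: [179.9, 0.1, 91.9]
wrist_force: [-0.5, 0.4, -0.4]
opening: 0.0852
grasp_force: 0.0
```

```bash
python3 - <<'E'
from h import *
im,d,P=cloud("wrist"); np.savez("w2",im=im,P=P); print(telemetry.get_obs()["q"])
save("w2",cv2.resize(im,None,fx=1.25,fy=1.25))
Z=P[...,2]
near=np.hypot(P[...,0]-.4906,P[...,1]+.0332)<.03
m=near&(Z>.066)&(Z<.085); q=(P[m][:,:2]*1000).astype(np.float32); print(len(q),cv2.minAreaRect(q))
c,e,_=cv2.PCACompute2(q,None)[0:3] if len(q) else (0,0,0); print(c,e,np.sort(Z[m])[len(q)//2])
togo([.4906,-.0332,.073],92)
E
```

```text
[-3.87210054e+00 -3.64288347e+00 -1.96861570e+00  9.15616560e+01
 -4.76118514e-02  8.42369818e+01]
479 ((490.0317687988281, -34.30501174926758), (11.654770851135254, 37.3173713684082), 9.89721393585205)
[[490.07657  -33.480675]] [[-0.13518931  0.99081975]
 [ 0.99081975  0.13518931]] 0.0748846793460608
at [ 0.4905 -0.0334  0.2202] [1.7989e+02 6.0000e-02 9.1890e+01] go mm [  0.4  -0.2 147.2] rot [ 0.11  0.06 -0.11]
```

View pics/w2.png

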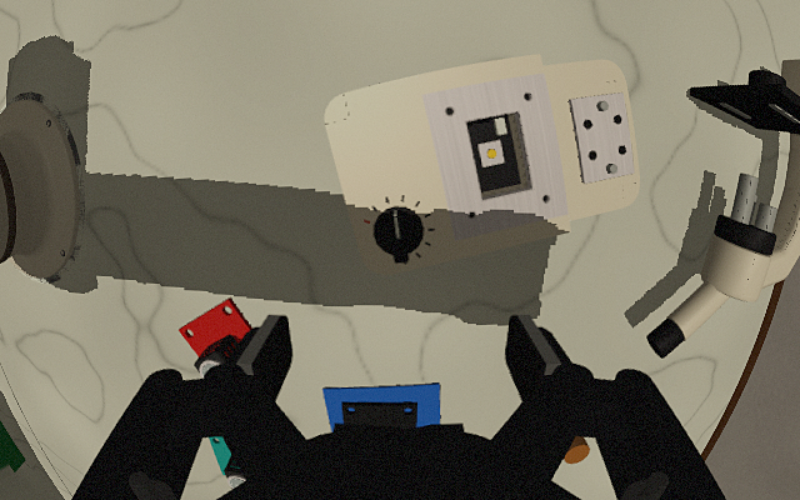

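The wrist view shows the knob at (398,230) with its line upward. Its bar measures 98° and is centred at (0.490,-0.034), which agrees with the prediction from the seat. Descending and gripping gently.

{"api": "play_rows", "payload": {"increments": [[[0, 0, 40], [0, 0, -6], 0], [[0, 0.5, 80], [0, 0, -6], 0], [[0, 0.5, 110], [0, 0, -6], 0], [[0, 0.5, 130], [0, 0, -6], 0], [[0, 0.5, 147], [0, 0, -6], 0], [[0, 0.5, 147], [0, 0, -6], 0], [[0, 0.5, 147], [0, 0, -6], 1], [[0, 0.5, 147], [0, 0, -6], 1], [[0, 0.5, 147], [0, 0, -6], 1], [[0, 0.5, 147], [0, 0, -6], 1], [[0, 0.5, 147], [0, 0, -6], 1], [[0, 0.5, 147], [0, 0, -6], 1], [[0, 0.5, 147], [0, 0, -6], 1], [[0, 0.5, 147], [0, 0, -6], 1]], "grip_force": 25}}

```text
time: 6.0
ee_pos: [0.4907, -0.0335, 0.0737]
tcp_rot: [180.0, 0.1, 98.1]
wrist_force: [-5.2, 0.1, 6.4]
opening: 0.0103
grasp_force: 28.2
```

```bash
python3 - <<'E'
from h import *
print(telemetry.get_obs())
z=np.load("w2.npz"); im=z["im"].max(-1); P=z["P"]; out=[]
for a,b in((450,111),(528,97),(472,215),(546,199)):
    u,v=int(a/1.25),int(b/1.25); w=im[v-6:v+7,u-6:u+7].astype(float); th=(w.min()+np.median(w))/2
    vv,uu=np.nonzero(w<th); cu,cv=u-6+uu.mean(),v-6+vv.mean()
    Q=P[v-8:v+9,u-8:u+9].reshape(-1,3); yy,xx=np.mgrid[v-8:v+9,u-8:u+9]; A=np.c_[xx.ravel(),yy.ravel(),np.ones(289)]
    ok=(np.abs(Q[:,2]-.046)<.004); C=np.linalg.lstsq(A[ok],Q[ok],rcond=None)[0]; p=np.array([cu,cv,1])@C; out.append(p); print(len(uu),np.round((cu,cv),1),np.round(p,4))
o=np.array(out); print(o.mean(0)); 
# order: hole pairs
for i,j in((0,1),(2,3),(0,2),(1,3)): d=o[j]-o[i]; print(i,j,np.hypot(*d[:2]),np.degrees(np.arctan2(d[1],d[0])))
E
```

```text
{'time': 6.0, 'q': array([-3.87201661e+00, -2.69497667e+00, -1.72701814e+01,  7.53659414e+01,
       -6.14845130e-02,  7.80749541e+01]), 'qd': array([-0.05799248,  0.14056087, -0.13381319, -0.03780301,  0.04043646,
       -0.08094399]), 'joint_efforts': array([ 2.28207819e-01, -4.06970036e+01,  4.58983362e+01, -2.32588157e+00,
        1.30451806e-01,  8.98537837e-03]), 'ee_pos': array([ 0.49071548, -0.03349895,  0.07371767]), 'tcp_rot': array([1.79955121e+02, 7.23186642e-02, 9.80529694e+01]), 'wrist_force': array([-5.15232349,  0.06776164,  6.40901604]), 'torque': array([-0.08154938,  1.11246379,  0.01448361]), 'grasp_force': 28.216516077518463, 'opening': 0.010319092209641443}
29 [359.3  88.6] [0.5259 0.0602 0.0459]
21 [421.6  76.8] [0.5874 0.0774 0.0458]
14 [377.  171.5] [ 0.548  -0.0202  0.046 ]
16 [436.2 158.3] [ 0.6096 -0.0033  0.0459]
[0.56771999 0.02852106 0.0458753 ]
0 1 0.06380898214750462 15.652224164482897
2 3 0.06383820289397689 15.302242850033336
0 2 0.08335317851219175 -74.62350719838423
1 3 0.08374298659219737 -74.60304591110298
```

{"api": "play_rows", "payload": {"increments": [[[0, 0, 0], [0, 0, -6], 1], [[0, 0, 0], [0, 0, -12], 1], [[0, 0, 0], [0, 0, -18], 1], [[0, 0, 0], [0, 0, -24], 1], [[0, 0, 0], [0, 0, -30], 1], [[0, 0, 0], [0, 0, -36], 1], [[0, 0, 0], [0, 0, -42], 1], [[0, 0, 0], [0, 0, -48], 1], [[0, 0, 0], [0, 0, -54], 1], [[0, 0, 0], [0, 0, -59], 1], [[0, 0, 0], [0, 0, -63], 1], [[0, 0, 0], [0, 0, -66], 1], [[0, 0, 0], [0, 0, -68], 1], [[0, 0, 0], [0, 0, -69.5], 1], [[0, 0, 0], [0, 0, -69.5], 1], [[0, 0, 0], [0, 0, -69.5], 1]]}}

```text
time: 7.6
ee_pos: [0.49, -0.0341, 0.0737]
tcp_rot: [-179.9, -0.0, 167.5]
wrist_force: [-10.3, -3.3, 9.9]
opening: 0.0102
grasp_force: 32.5
```

```bash
python3 - <<'E'
from h import *
o=telemetry.get_obs(); print(o["torque"],o["wrist_force"],o["q"])
E
```

```text
[-0.63082999  2.05826764 -0.63737907] [-10.2682407   -3.27561622   9.91063825] [ -3.90932626  -2.71049452 -17.28501974  75.44834827  -0.13025964
   8.61916372]
```

The torque of −0.64 N m shows the knob is at its stop. Releasing, rising, then moving toward the plate.

{"api": "play_rows", "payload": {"increments": [[[0, 0, 0], [0, 0, 1.5], 0], [[0, 0, 0], [0, 0, 1.5], 0], [[0, 0, 0], [0, 0, 1.5], 0], [[0, 0, 0], [0, 0, 1.5], 0], [[0, 0, -30], [0, 0, 1.5], 0], [[0, 0, -70], [0, 0, 1.5], 0], [[0, 0, -110], [0, 0, 1.5], 0], [[0, 0, -150], [0, 0, 1.5], 0], [[0, 0, -150], [0, 0, 1.5], 0]]}}

```text
time: 8.5
ee_pos: [0.4927, -0.0334, 0.2288]
tcp_rot: [179.9, 0.6, 166.1]
wrist_force: [-0.3, 0.1, -0.6]
opening: 0.0856
grasp_force: 0.0
```

```bash
python3 - <<'E'
from h import *
im,d,P=cloud("wrist"); np.savez("w3",im=im,P=P)
Z=P[...,2]
m=(np.hypot(P[...,0]-.4900,P[...,1]+.0340)<.03)&(Z>.066)&(Z<.085); q=(P[m][:,:2]*1000).astype(np.float32)
print(len(q),cv2.minAreaRect(q),*cv2.PCACompute2(q,None))
z=np.load("top.npz")
togo([.477,-.292,.22],92);togo([.477,-.292,.22],2.7)
print(telemetry.get_obs()["q"])
E
```

```text
427 ((489.27325439453125, -34.00931167602539), (10.155082702636719, 36.24802017211914), 75.81082916259766) [[488.56506  -34.151035]] [[ 0.9676959 -0.2521205]
 [ 0.2521205  0.9676959]] [[112.94382 ]
 [  8.654177]]
at [ 0.4922 -0.0334  0.2259] [179.98   0.39 166.07] go mm [ -47.5 -254.7    6.2] rot [ 0.27  0.32 74.07]
at [ 0.4922 -0.0334  0.2259] [179.98   0.39 166.07] go mm [ -47.5 -254.7    6.2] rot [5.6000e-01 5.0000e-02 1.6337e+02]
[-3.85024986e+00 -3.60008200e+00 -1.29274853e+00  9.19193187e+01
 -4.88319554e-02  1.00766446e+01]
```

The knob now lies at 165.5°, which is the off mark. Moving over the plate.

{"api": "play_rows", "payload": {"increments": [[[-47, -255, 6], [0.3, 0.3, 74], 0], [[-47, -255, 6], [0.3, 0.3, 74], 0], [[-47, -255, 6], [0.3, 0.3, 74], 0], [[-47, -255, 6], [0.3, 0.3, 74], 0], [[-47, -255, 6], [0.3, 0.3, 74], 0], [[-47, -255, 6], [0.3, 0.3, 74], 0], [[-47, -255, 6], [0.3, 0.3, 74], 0], [[-47, -255, 6], [0.3, 0.3, 74], 0], [[-47, -255, 6], [0.3, 0.3, 74], 0], [[-47, -255, 6], [0.3, 0.3, 74], 0], [[-47, -255, 6], [0.3, 0.3, 74], 0]]}}

```text
time: 9.65
ee_pos: [0.475, -0.292, 0.2165]
tcp_rot: [-179.7, -0.0, 92.2]
wrist_force: [0.4, -0.3, 0.1]
opening: 0.0857
grasp_force: 0.0
```

```bash
python3 - <<'E'
from h import *
im,d,P=cloud("wrist"); np.savez("w4",im=im,P=P); save("w4",cv2.resize(im,None,fx=1.25,fy=1.25))
Z=P[...,2]; n=np.hypot(P[...,0]-.477,P[...,1]+.292)<.08
def rect(m,s): q=(P[m][:,:2]*1000).astype(np.float32); print(s,len(q),cv2.minAreaRect(q),q.mean(0),np.median(Z[m]))
rect(n&(Z>.044)&(Z<.06),"top"); rect(n&(im.max(-1)<70)&(Z>.006)&(Z<.015),"plate")
togo([.477,-.292,.034],92)
E
```

```text
top 1605 ((476.9861755371094, -294.467041015625), (39.594871520996094, 39.55513000488281), 2.600250482559204) [ 476.93915 -292.85556] 0.05385898160664296
plate 4874 ((474.07293701171875, -294.61444091796875), (90.0505142211914, 104.3641586303711), 1.89691960811615) [ 477.03464 -289.26242] 0.010042886467255888
at [ 0.4751 -0.292   0.2167] [-1.7967e+02 -3.0000e-02  9.2220e+01] go mm [ -0.2   3.  182.7] rot [-0.33 -0.03  0.22]
```

View pics/w4.png

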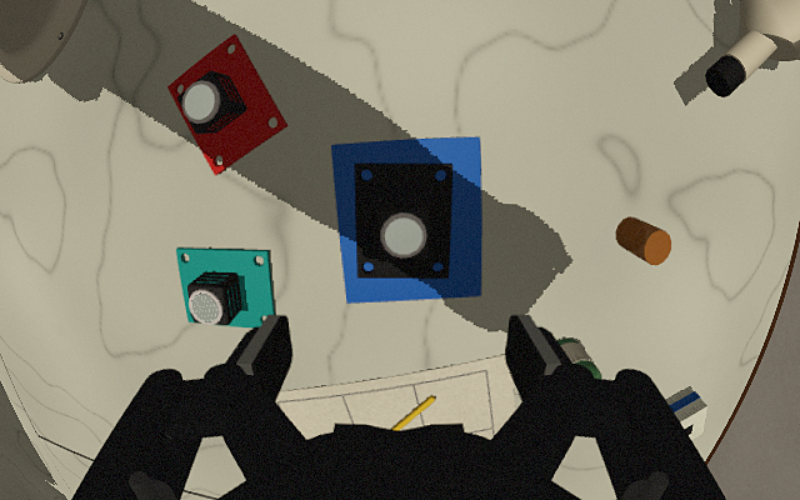

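Black plate directly below at (403,220), with its holes near (367,175) and (438,268). Its centre is (0.477,-0.2943), yaw about 2.4°. Descending and gripping the housing.

{"api": "play_rows", "payload": {"increments": [[[-2, 2, 40], [-0.3, 0, 0], 0], [[-2, 2, 80], [-0.3, 0, 0], 0], [[-2.2, 2, 120], [-0.3, 0, 0], 0], [[-2.2, 2, 150], [-0.3, 0, 0], 0], [[-2.2, 2, 170], [-0.3, 0, 0], 0], [[-2.2, 2, 182], [-0.3, 0, 0], 0], [[-2.2, 2, 182], [-0.3, 0, 0], 0], [[-2.2, 2, 182], [-0.3, 0, 0], 1], [[-2.2, 2, 182], [-0.3, 0, 0], 1], [[-2.2, 2, 182], [-0.3, 0, 0], 1], [[-2.2, 2, 182], [-0.3, 0, 0], 1], [[-2.2, 2, 182], [-0.3, 0, 0], 1], [[-2.2, 2, 182], [-0.3, 0, 0], 1], [[-2.2, 2, 182], [-0.3, 0, 0], 1]], "grip_force": 60}}

```text
time: 11.1
ee_pos: [0.4772, -0.2948, 0.0368]
tcp_rot: [179.9, 0.1, 92.1]
wrist_force: [-0.2, 0.3, 5.9]
opening: 0.039
grasp_force: 62.1
```

```bash
python3 - <<'E'
from h import *
togo([.477,-.2943,.2],92.4)
E
```

```text
at [ 0.4772 -0.2948  0.0368] [1.7986e+02 9.0000e-02 9.2070e+01] go mm [   0.3    0.2 -163.2] rot [ 0.14  0.09 -0.33]
```

{"api": "play_rows", "payload": {"increments": [[[0, 0, -10], [0, 0, 0], 1], [[0, 0, -35], [0, 0, 0], 1], [[0, 0, -65], [0, 0, 0], 1], [[0, 0, -95], [0, 0, 0], 1], [[0, 0, -110], [0, 0, 0], 1], [[0, 0, -110], [0, 0, 0], 1], [[0, 0, -110], [0, 0, 0], 1]]}}

```text
time: 11.8
ee_pos: [0.4761, -0.2942, 0.1443]
tcp_rot: [-180.0, -0.0, 92.1]
wrist_force: [0.3, -0.6, -2.9]
opening: 0.0391
grasp_force: 61.2
```

```bash
cat >> h.py <<'E'
def plate(save_as=None):
    o=telemetry.get_obs(); im,d,P=cloud("wrist")
    if save_as: save(save_as,cv2.resize(im,None,fx=1.25,fy=1.25))
    M=R.from_euler("xyz",o["tcp_rot"],degrees=True).as_matrix(); T=(P-np.array(o["ee_pos"]))@M  # tool coords
    dark=im.max(-1)<70
    m=dark&(np.abs(T[...,2]-.024)<.008)&(np.abs(T[...,0])<.08)&(np.abs(T[...,1])<.08)
    q=T[m]; print("n",len(q),"x,y,z range",np.round(np.percentile(q,[0.5,50,99.5],axis=0),4).tolist())
    C=np.linalg.lstsq(np.c_[q[:,:2],np.ones(len(q))],q[:,2],rcond=None)[0]; print("slope deg",np.degrees(C[:2]),C[2])
    print(cv2.minAreaRect((q[:,:2]*1000).astype(np.float32)))
    print("force",o["wrist_force"],"grip",o["grasp_force"],o["opening"])
    return im,P,T
E
python3 - <<'E'
from h import *
im,P,T=plate("w5"); np.savez("w5",im=im,P=P,T=T)
print(calibration("wrist")["cx"])
E
```

```text
n 12861 x,y,z range [[-0.0464, -0.0419, 0.0176], [0.0313, -0.0007, 0.0268], [0.0523, 0.0411, 0.0308]]
slope deg [0.95158997 0.12476429] 0.026170724900607227
((0.3892936706542969, -0.4974098205566406), (104.54832458496094, 84.60358428955078), 0.016618767753243446)
force [ 0.27367555 -0.55774296 -2.89407757] grip 61.195560693740845 0.039132328863881426
318.58125695819496
```

View pics/w5.png

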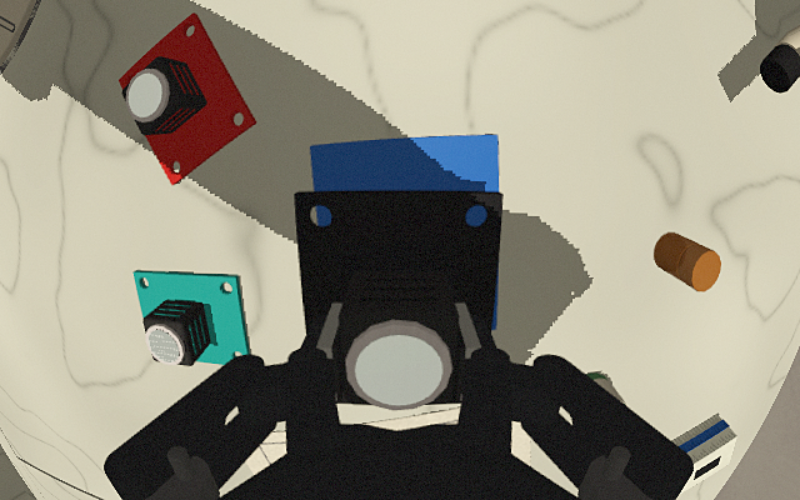

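Plate held square in the jaws (offset about 0.4/−0.5 mm, level). I'll hover beside the seat so that its holes and the plate appear in one image.

```bash
python3 - <<'E'
from h import *
togo([.597,-.0775,.135],105.45)
E
```

```text
at [ 0.4758 -0.294   0.1437] [-1.799e+02 -7.000e-02  9.206e+01] go mm [212.  128.9   8.7] rot [ -0.09  -0.08 -13.39]
```

{"api": "play_rows", "payload": {"increments": [[[30, 18, 0], [0, 0, -2], 1], [[70, 42, 2], [0, 0, -5], 1], [[110, 66, 4], [0, 0, -8], 1], [[150, 91, 6], [0, 0, -11], 1], [[190, 115, 8], [0, 0, -13], 1], [[207, 126, 8], [-0.1, -0.1, -13.4], 1], [[212, 129, 8], [-0.1, -0.1, -13.4], 1], [[212, 129, 8], [-0.1, -0.1, -13.4], 1], [[212, 129, 8], [-0.1, -0.1, -13.4], 1], [[212, 129, 8], [-0.1, -0.1, -13.4], 1]]}}

```text
time: 12.85
ee_pos: [0.5971, -0.079, 0.1372]
tcp_rot: [179.9, 0.1, 105.4]
wrist_force: [0.7, -0.4, -2.2]
opening: 0.0392
grasp_force: 61.4
```

```bash
python3 - <<'E'
from h import *
im,P,T=plate("w6"); np.savez("w6",im=im,P=P,T=T)
togo([.5677,.0285,.135],105.45)
E
```

```text
n 12881 x,y,z range [[-0.047, -0.0421, 0.0175], [0.0313, -0.0007, 0.0268], [0.0524, 0.041, 0.0308]]
slope deg [0.91773654 0.1548865 ] 0.026214869424398348
((-0.14746856689453125, -0.5015830993652344), (105.59418487548828, 84.73113250732422), 0.07880837470293045)
force [ 0.73300183 -0.40921544 -2.23979206] grip 61.40128254890442 0.03916505986107979
at [ 0.5972 -0.0789  0.1374] [1.7991e+02 1.2000e-01 1.0536e+02] go mm [111.4   0.    2.1] rot [ 0.09  0.12 -0.09]
```

View pics/w6.png

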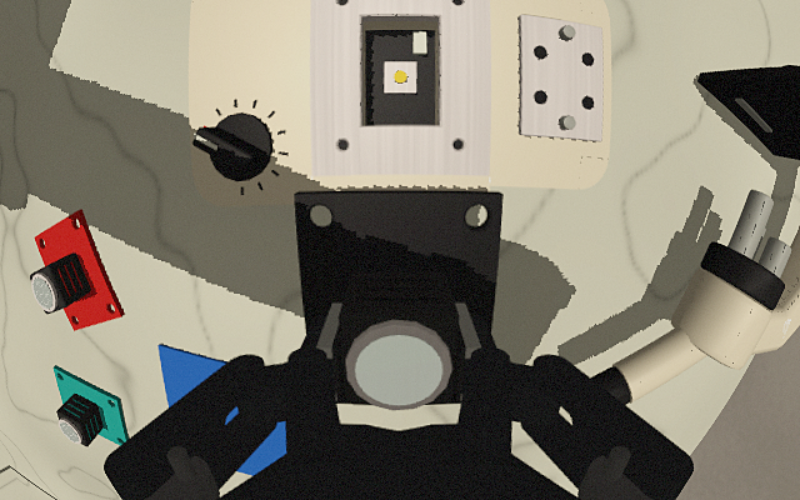

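The seat holes are at (343,144) and (458,144), with the far pair near the top edge. The plate's front holes are at (321,215) and (477,215). I'll compute both sets in tool axes.

```bash
cat >> h.py <<'E'
def hole(im,T,a,b,zplane,w=7,bright=False):
    "hole centre in tool coords: blob centroid, ray fitted on the flat surface around"
    u,v=int(a/1.25),int(b/1.25); v0=max(v-w,0); g=im.max(-1)[v0:v+w+1,u-w:u+w+1].astype(float)
    th=(g.min()+np.median(g))/2 if not bright else (g.max()+np.median(g))/2
    msk=(g<th) if not bright else (g>th)
    n,l,s,c=cv2.connectedComponentsWithStats(msk.astype(np.uint8)); k=1+np.argmax(s[1:,4]); cu,cv=c[k]
    yy,xx=np.mgrid[v0:v+w+1,u-w:u+w+1]; Q=T[v0:v+w+1,u-w:u+w+1].reshape(-1,3)
    ok=np.abs(Q[:,2]-zplane)<.003; A=np.c_[xx.ravel(),yy.ravel(),np.ones(xx.size)]
    C=np.linalg.lstsq(A[ok],Q[ok],rcond=None)[0]; p=np.array([u-w+cu,v0+cv,1])@C
    print(s[k].tolist(),ok.sum(),np.round(p*1000,1)); return p
E
python3 - <<'E'
from h import *
z=np.load("w6.npz"); im,T=z["im"],z["T"]
for a,b in((343,144),(458,144)): hole(im,T,a,b,.0915)
for a,b in((342,3),(458,3)): hole(im,T,a,b,.0915)
for a,b in((321,215),(477,215)): hole(im,T,a,b,.0268,12,True)
# plate edges in tool coords: front edge & sides from depth
m=(im.max(-1)<70)&(np.abs(T[...,2]-.0268)<.0012)&(np.abs(T[...,0])<.08)&(np.abs(T[...,1])<.06); q=T[m]*1000
f=q[(q[:,0]>35)]; print("front edge per y bin",[ (y,round(float(f[np.abs(f[:,1]-y)<4][:,0].max()),1)) for y in(-35,-20,0,20,35)])
for x in(25,35,45): s=q[np.abs(q[:,0]-x)<2]; print(x,np.round([s[:,1].min(),s[:,1].max()],1))
s=T[(np.abs(T[...,2]-.0915)<.006)&(T[...,0]>.05)&(np.abs(T[...,1])<.05)&(T[...,0]<.16)&(im.min(-1)>100)]
C=np.linalg.lstsq(np.c_[s[:,:2],np.ones(len(s))],s[:,2],rcond=None)[0]; print("seat plane",np.degrees(C[:2]),C[2],C@[.11,0,1])
E
```

```text
[3, 4, 9, 8, 54] 172 [ 69.4 -31.3  91.1]
[4, 3, 7, 9, 46] 169 [69.6 32.2 91.3]
[4, 0, 8, 4, 27] 121 [152.1 -31.7  91.3]
[3, 0, 8, 4, 28] 121 [152.   32.1  91.2]
[5, 5, 16, 16, 214] 366 [ 43.  -31.8  27.1]
[13, 5, 8, 16, 80] 354 [43.2 33.3 27.3]
front edge per y bin [(-35, 52.5), (-20, 52.4), (0, 52.3), (20, 52.3), (35, 52.6)]
25 [-42.4  41.3]
35 [-42.6  41.3]
45 [-42.5  41.5]
seat plane [0.00030986 0.13252914] 0.09108778428208504 0.09108837916866391
```

{"api": "play_rows", "payload": {"increments": [[[30, 0.3, 0], [0, 0, -0.2], 1], [[65, 0.6, 0], [0, 0, -0.2], 1], [[95, 0.9, 0], [0, 0, -0.2], 1], [[108, 0.9, 0], [0, 0, -0.2], 1], [[111.1, 0.9, 0], [0, 0, -0.2], 1], [[111.1, 0.9, 15], [0, 0, -0.2], 1], [[111.1, 0.9, 30], [0, 0, -0.2], 1], [[111.1, 0.9, 40], [0, 0, -0.2], 1], [[111.1, 0.9, 45], [0, 0, -0.2], 1], [[111.1, 0.9, 47], [0, 0, -0.2], 1], [[111.1, 0.9, 47], [0, 0, -0.2], 1], [[111.1, 0.9, 47], [0, 0, -0.2], 1], [[111.1, 0.9, 47], [0, 0, -0.2], 1], [[111.1, 0.9, 47], [0, 0, -0.2], 1], [[111.1, 0.9, 47], [0, 0, -0.2], 1]]}}

```text
time: 14.4
ee_pos: [0.5691, 0.0295, 0.0904]
tcp_rot: [179.9, 0.1, 105.7]
wrist_force: [-0.3, 0.5, -3.4]
opening: 0.0393
grasp_force: 61.4
```

```bash
python3 - <<'E'
from h import *
im,P,T=plate("w7"); np.savez("w7",im=im,P=P,T=T)
togo([.5677,.0285,.0895],105.45); im,d,P=cloud("top"); save("top2",cv2.resize(im[140:245,255:345],None,fx=5,fy=5))
h=np.array([[.5677,.0285]]); Z=P[...,2]
m=(Z>.04)&(Z<.051)&(np.hypot(P[...,0]-.568,P[...,1]-.03)<.15)
k=(Z>.055)&(Z<.07)&(np.hypot(P[...,0]-.568,P[...,1]-.03)<.075)
print("plate top",k.sum(),cv2.minAreaRect((P[k][:,:2]*1000).astype(np.float32)))
E
```

```text
n 12825 x,y,z range [[-0.0472, -0.042, 0.0175], [0.0312, -0.0007, 0.0268], [0.0524, 0.041, 0.0307]]
slope deg [0.88607487 0.17228214] 0.02620642822645501
((0.33707427978515625, -0.4145164489746094), (84.44596862792969, 104.90316009521484), 89.68643188476562)
force [-0.30300509  0.50431669 -3.43291974] grip 61.41507625579834 0.039310701675501616
at [0.5691 0.0295 0.0904] [1.7988e+02 1.3000e-01 1.0566e+02] go mm [-0.5 -1.6  0.9] rot [0.12 0.13 0.21]
plate top 27 ((559.9152221679688, -25.208288192749023), (40.05194091796875, 9.086341857910156), 1.3562830686569214)
```

View pics/w7.png

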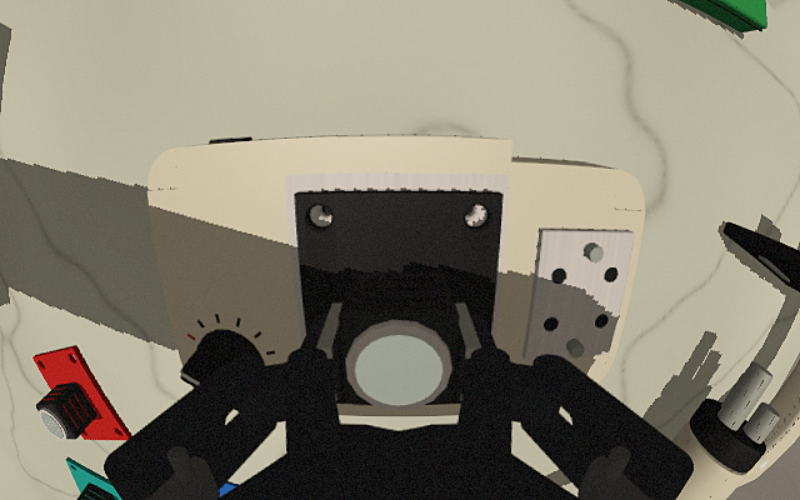

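Plate over the seat with a seat border showing on the front and both sides. I'll check the border widths (expected: seat edges ±50 and +59 about the plate centre).

```bash
python3 - <<'E'
from h import *
z=np.load("w7.npz"); im,T=z["im"],z["T"]
sat=cv2.cvtColor(im,cv2.COLOR_RGB2HSV)[...,1].astype(int)
print(sat[143,225:300:3],sat[200,225:240], sat[138:156,300])
s=(sat<30)&(im.max(-1)>80)&(np.abs(T[...,2]-.0443)<.004)&(np.abs(T[...,0])<.075)&(np.abs(T[...,1])<.058)
q=T[s]*1000; print(len(q))
for y in(-30,-15,0,15,30):
    k=q[(np.abs(q[:,1]-y)<4)&(q[:,0]>50)]; print("front",y,np.round(np.percentile(k[:,0],[2,98]),1))
for x in(35,45,55,58):
    k=q[np.abs(q[:,0]-x)<3]; print("side",x,np.round(np.percentile(k[:,1],[0.5,99.5]),1))
print("seat z",np.median(q[:,2]))
E
```

```text
[48 33 25 25 25 26 25 23 26 28 25 26 26 28 27 24 27 29 25 23 24 27 26 23
 26] [65 60 60 64 59 51 50 49 38 28 37 37 27 17 41] [30 22 23 26 26 26 26 26 28 25 27 25 27 28 37 98 77 22]
2898
front -30 [51.2 58. ]
front -15 [51.  57.8]
front 0 [51.2 57.7]
front 15 [51.  57.8]
front 30 [51.2 58. ]
side 35 [-50.9  48.5]
side 45 [-50.8  48.6]
side 55 [-50.2  48.3]
side 58 [-50.1  48.4]
seat z 44.358977835495324
```

All cues agree to about 1 mm. One small nudge, then hand in.

{"api": "play_rows", "payload": {"increments": [[[-0.5, -0.5, 0.6], [0, 0, 0], 1], [[-0.5, -0.5, 0.6], [0, 0, 0], 1], [[-0.5, -0.5, 0.6], [0, 0, 0], 1], [[-0.5, -0.5, 0.6], [0, 0, 0], 1], [[-0.5, -0.5, 0.6], [0, 0, 0], 1]]}}

```text
time: 15.0
ee_pos: [0.5687, 0.0288, 0.0896]
tcp_rot: [179.9, 0.1, 105.7]
wrist_force: [0.0, 0.2, -2.6]
opening: 0.0393
grasp_force: 61.4
```

```bash
python3 - <<'E'
from h import *
print(workorder.job_done())
E
```

```text
the job is handed in; nothing more can be done
None
```

I turned the dimmer to its off stop and handed in the job with the lamp plate held level about 11 mm above the seat, its holes within about 1 mm of the threaded ones by my camera measurements; the hand-in returned no verdict.

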